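# Line up a clamped slide with its guide rod

### The job

Line up the slide fixture on its guide rod: loosen the winged clamp knob, push the slide home against the bushing head at the end of the frame, then thread the longest of the three standing rods down through the bushing of the head and on through the bushing of the slide, until its nose sticks out below the slide without touching the bench. Finish while still holding the rod there, upright and still, because nothing else keeps it from dropping through before the clamp is tightened again. Leave the two shorter rods, the loose connector and the grease tin where they are.

Things in the scene. Friction and masses are not known exactly. Their poses are not given: they have to be found in the camera images.
- fixture: Slide fixture, fixed to the bench: open aluminium frame 100 (x) x 216 mm (y), two 10 mm shafts along y at x -30 and +30. Origin: middle of the underside, on the bench; z up. At its -y end the bushing head: plate y -105 to -91, 98 mm high, with a nose block 50 mm wide out to y -38, z 76 to 98. End plate at +y, 60 mm high. Under the bushings it is open down to the bench.
- head_bore (a point): Centre of the upper, fixed bushing's mouth, on top of its bronze flange (28 mm across), 100.5 mm above the bench, at x 0, y -60 mm of the fixture. Bore 14 mm, upright, mouth countersunk to 20 mm over the first 4 mm; the bushing ends 27.5 mm below the mouth.
- slide_bore (a point): Centre of the mouth of the lower bushing, which travels with the slide; top of its flange (28 mm across), 52.5 mm above the bench. Bore and countersink as above; the bushing ends 28.5 mm below this mouth (24 mm above the bench). Axes as the fixture's.
- slide (a joint): Travel of the slide towards the head (the fixture's -y), m. 0: farthest; 0.060: the two bores are in line; stop at 0.061. Aluminium block 88 (x) x 116 (y) x 24 mm, top 50 mm above the bench, bushing 25 mm from its head end. Starts at 0 to 0.025, clamped. Freed, it moves with 1 to 2 N, stays where it is left, and the rod can nudge it.
- clamp_knob (a joint): Angle of the winged clamp knob, rad: 0 fully tight, grows anticlockwise seen from above (loosening), end stop 2.4. Starts at 0 to 0.2. Its screw presses on the front shaft: below 0.6 the slide is held, above 0.8 it is free. Takes about 0.1 N m to turn; stays where it is left.
- knob_wing (a point): Grip point of the black wing knob on the slide, on its upright axis, 80 mm above the bench; 75 mm farther from the head than the slide's bushing, 30 mm to the fixture's -x side; travels with the slide. Wing 46 mm long along this point's x, 12 mm thick along its y (grasp across that), 62 to 90 mm above the bench. Its x and y turn with the knob.
- guide_rod: The long ground steel rod, 12 mm in diameter, 150 mm long, 0.13 kg, standing in the stand. Origin: centre of its lower end, the nose, which tapers from 12 to 8.4 mm over the last 5 mm; z along the rod towards its top.
- rod_top (a point): Centre of the long rod's top end.
- rod_stand: Black rod stand, fixed to the bench, 40 (x) x 150 (y) x 34 mm, three upright holes 14 mm wide, 28 mm deep (floor 6 mm above the bench) at y -50, 0 and +50 mm. Origin: middle of its underside. The three rods stand in the holes in any order. Keep clear of the press jig right of the work: its nearest part, a yellow post 345 mm high, fills world x 0.53 to 0.57, y -0.15 to -0.09 m.
- middle_rod: Shorter rod of the same diameter, 105 mm long; not needed, stays in the stand. Origin at its lower end.
- short_rod: Shortest rod, same diameter, 75 mm long; not needed, stays in the stand. Origin at its lower end.
- connector: Loose grey sealed connector, a ribbed barrel 25 mm across and 32 mm high, standing on the bench beside the fixture's head; stays there.
- grease_tin: Flat tin, 54 mm across, 24 mm high, standing on the bench; stays there.

How it is judged (in metres and radians):
On the way, in this order (a step that is already met when the one before it is completed fails the run):
1. the clamp knob is loosened, more than 0.8 rad (value of joint clamp_knob above 0.8 rad), for 0.1 s.
2. the slide is home against the head, within 3 mm (value of joint slide above 0.057 m), for 0.1 s.
3. the long rod has passed through the upper bushing (z of guide_rod in the frame of head_bore below -0.029 m and horizontal distance between guide_rod and head_bore below 0.004 m and z of rod_top in the frame of head_bore above 0.01 m), for 0.1 s.
At the end, for the whole second after the job is handed in: The long rod, upright within 4 degrees, is held still by the fingers through both bushings, its nose 2 to 21 mm above the bench (2 mm or more out below the lower bushing); slide home within 3 mm, knob loose (over 0.8 rad); shorter rods, connector and tin within 30 mm of their places (z of guide_rod in the frame of slide_bore below -0.0305 m and height (world z) of guide_rod above 0.002 m and horizontal distance between guide_rod and slide_bore below 0.004 m and horizontal distance between guide_rod and head_bore below 0.005 m and z of rod_top in the frame of head_bore above 0.01 m and angle between the z axis of guide_rod and the z axis of fixture, either way round below 0.07 rad and value of joint slide above 0.057 m and value of joint clamp_knob above 0.8 rad and contact force between the fingers and guide_rod above 2 N and linear speed of guide_rod below 0.02 m/s and distance of each of middle_rod, short_rod, connector, grease_tin from where it was at the start of the episode below 0.03 m); the arm keeps its last pose, push and grip.
It fails at once if a shorter rod, the loose connector or the grease tin is moved by more than 30 mm (distance of any of middle_rod, short_rod, connector, grease_tin from where it was at the start of the episode above 0.03 m).
It also fails if it takes over 58 s, if anything falls off the work surface, if the arm or the gripper's body presses on something with over 40 N, if the wrist force passes 120 N, or if a joint passes its speed limit or range.

### The arm

A 6-joint arm with a two-finger parallel gripper is mounted at the origin on a cart in front of the work surface, level with it; the furniture and walls round the work are solid. World frame = base frame: x ahead of the robot, y to its left, z up, the work surface at z = 0. Lengths are in m, angles in degrees, forces in N, time in s.
With the tool pointing down it reaches from about 0.275 to 0.75 m from the base axis. Payload 10.2 kg.
Tool frame: the origin (TCP) lies midway between the tips of the shut fingers; the grasp point (between the pads) lies grip_point_offset behind it (grip_point_offset is the distance from the TCP to the grasp point, in m); z points along the fingers, y is the line along which they close (so a half turn about z gives the same grasp; the last joint's range is limited). The gripper opens to 85 mm and grips with 20 to 120 N. Pads are 22 mm wide; open, the fingers measure 114 mm over their backs; the gripper's body (76 mm by 85 mm) begins 54 mm behind the grasp point. The pads swing forward as they close: fully open they stand 13 mm farther back than shut.
Start: joints at [54.408, 17.928, 85.812, -0, 76.261, -12.8], TCP at [0.203, 0.484, 0.231] pointing down, gripper open.
Joint ranges: [-168.41, 168.41], [-55.51, 124.54], [10.69, 146.95], [-70.63, 250.63], [1, 178], [-165.06, 165.06]. Speed limits (degrees/s): [136.94, 136.94, 172.46, 180, 180, 180].

### API

Orientations are given as a 3x3 rotation matrix whose columns are the frame's x, y, z axes.
In Python, from bench import * gives the robot as it stands. The module is installed in compiled form; this text tells all that it offers.
- The arm moves only by the tool servo_tool, never from a script. Its argument "deltas" is a list of rows, each a list of 5 numbers: the opening in per cent of the stroke, from 0 (shut) to 100 (fully open), then the shift along the tool's x, y, z in m, then the turn about the tool's z in units of 5 degrees (1.0 is 5 degrees). A call has 1 to 20 rows; each row shifts and turns the commanded pose from where the row before left it, along the tool's axes as they then stand; what a row does not reach is not made up. A row lasts 1/10 s, in which the tool goes at most 50 mm and 8.59 degrees, less where a joint would pass 70% of its speed; a pose out of reach is approached as far as the arm can. A call with a gripper value outside its range is refused whole. The fingers move at their own pace and stop on an object; the grip force is fixed at half the most. Time passes only in rows, so rows that do not move let the fingers close. It gives the time, the measured TCP pose, the force, the opening and the grip force at its end, in the units of the state.
- read_state(): the state, without advancing time (a new reading comes with each control period).
- capture(name): name is "side" or "top"; returns (picture, depth): 480x640x3 uint8, blue, green, red; 480x640 float32, m along the optical axis (not along the pixel's ray), 0 where there is no reading.
- camera_model(name): a dict with "K" (3x3 intrinsics, pixels), "extrinsics" (4x4, takes a point from world to camera coordinates). Camera axes: x right, y down, z forward; pixel columns grow to the right and rows downward; lengths in m; the calibration is good to about 2 mm. A picture is of the moment at which its call begins. camera_model takes no time and is no camera call.
- job_done(): hands the job in; it is judged then, once.
The state is a dict: "t": time; "joint_pos": joint angles; "joint_velocities": joint speeds; "joint_torque": joint torques, N m; "tcp_pos": TCP position; "orientation": TCP orientation; "force": force on the tool from outside, world axes, zero at the start; "moment": the same for the moment, N m; "width": finger opening in m; "gripper_force": force on a finger pad.
Only numpy, scipy, OpenCV 4.12 (cv2) and the standard library are available. Lean on these libraries where they do the work, as an engineer would, in place of code of your own. Each camera call takes 0.05 s, during which the arm holds its last target. There are 200 camera calls.

## Working session

There is one attempt and no reset: what is moved stays moved. The work goes in short steps, Python scripts to look and compute and a tool call to move; the robot and the scene stay as the last step left them, time stands still between calls to the robot, and variables do not carry over. Pictures are saved under pics/ and viewed, at most 10 in all, crops included, and the job is handed in when it is done.

Besides the shell and the picture viewer there is one more tool, called after "Emit:" by a JSON object that holds its "op" and its "data". servo_tool: Moves the arm, as the interface text tells. Its arguments: {"type":"object","properties":{"deltas":{"type":"array","items":{"type":"array","items":{"type":"number"}}}},"required":["deltas"]}

```bash
mkdir -p pics; cat > h.py <<'E'
from bench import *
import numpy as np, cv2
def snap(n,tag):
    p,d=capture(n); cv2.imwrite(f'pics/{tag}.png',p); np.save(f'pics/{tag}.npy',d); return p,d
def cam(n):
    m=camera_model(n); K=np.array(m['K']); E=np.array(m['extrinsics']); return K,E
def pt(n,u,v,z):
    K,E=cam(n); R,t=E[:3,:3],E[:3,3]; c=-R.T@t; r=R.T@np.linalg.inv(K)@np.array([u,v,1.]); return c+r*(z-c[2])/r[2]
def cloud(n,d):
    K,E=cam(n); v,u=np.mgrid[:480,:640]; P=np.stack([(u-K[0,2])/K[0,0]*d,(v-K[1,2])/K[1,1]*d,d],-1)
    return (P-E[:3,3])@E[:3,:3]
def proj(n,p):
    K,E=cam(n); q=K@(E[:3,:3]@np.array(p)+E[:3,3]); return q[:2]/q[2]
E
python3 - <<'E'
from h import *
for n in('top','side'):
    p,d=snap(n,n+'0'); K,E=cam(n); print(n,K[0,0],-E[:3,:3].T@E[:3,3],E[2,:3])
s=read_state(); print({k:np.round(v,3) for k,v in s.items()})
E
```

```text
top 507.8032586020846 [0.43696911 0.00684482 1.05612413] [ 0.09515619 -0.03074121 -0.99498758]
side 607.6309925971378 [-0.26966953 -0.15583634  0.78331803] [ 0.76927448  0.15578731 -0.61963465]
{'t': np.float64(0.1), 'joint_pos': array([ 5.4408e+01,  1.7957e+01,  8.5849e+01,  1.0000e-03,  7.6260e+01,
       -1.2801e+01]), 'joint_velocities': array([ 0.014, -0.068, -0.154, -0.008,  0.076,  0.038]), 'joint_torque': array([ 3.0000e-03, -4.1290e+01, -2.6014e+01, -0.0000e+00,  3.0000e-03,
        0.0000e+00]), 'tcp_pos': array([0.203, 0.484, 0.231]), 'orientation': array([[-0.922,  0.387, -0.001],
       [ 0.387,  0.922, -0.001],
       [ 0.   , -0.001, -1.   ]]), 'force': array([-0.528, -0.324,  0.711]), 'moment': array([ 0.048, -0.006,  0.038]), 'gripper_force': np.float64(0.0), 'width': np.float64(0.085)}
```

View pics/top0.png

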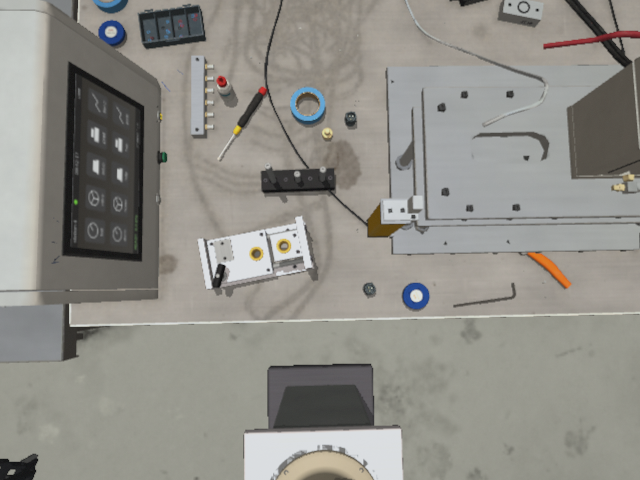

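View pics/side0.png

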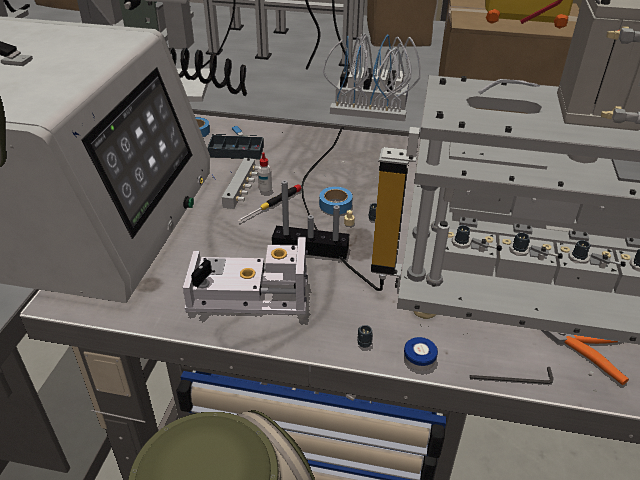

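The top view shows the head bushing at (284,246), the slide bushing at (256,254), the knob at (219,275) and the stand at (298,180). In the side view the long rod is the leftmost one, near (285,205).

```bash
python3 - <<'E'
from h import *
p=cv2.imread('pics/top0.png'); d=np.load('pics/top0.npy'); P=cloud('top',d)
hsv=cv2.cvtColor(p,cv2.COLOR_BGR2HSV)
m=cv2.inRange(hsv,(12,110,80),(35,255,255)); m[:225]=0;m[275:]=0;m[:,:235]=0;m[:,310:]=0
n,l,st,c=cv2.connectedComponentsWithStats(m)
for i in range(1,n):
    if st[i,4]>15:
        # flange rim ellipse centre
        cs,_=cv2.findContours((l==i).astype(np.uint8),0,2); e=cv2.minEnclosingCircle(cs[0])
        print('br',st[i],e,[pt('top',*e[0],z).round(4) for z in(.1005,.0525)])
b=cv2.inRange(hsv,(0,0,0),(180,255,70)); b[:258]=0;b[292:]=0;b[:,:208]=0;b[:,232:]=0
cs,_=cv2.findContours(b,0,2); cc=max(cs,key=cv2.contourArea); r=cv2.minAreaRect(cc);bx=cv2.boxPoints(r)
print('knob',r,[pt('top',*q,.088).round(4) for q in bx],pt('top',*r[0],.088))
# rods by depth cloud
for lo,hi,nm in((.1,.2,'hi'),(.05,.2,'mid'),(.02,.05,'stand')):
    k=((P[...,2]>lo)&(P[...,2]<hi)&(d>0)).astype(np.uint8); k[:160]=0;k[200:]=0;k[:,:250]=0;k[:,345:]=0
    n,l,st,c=cv2.connectedComponentsWithStats(k)
    for i in range(1,n):
        if st[i,4]>4:
            q=P[l==i]; print(nm,st[i],np.median(q,0).round(4),q[:,2].max().round(3), cv2.minAreaRect(q[:,:2].astype(np.float32)) if nm=='stand' else '')
print('flangez',P[246,296],P[265,235],P[100,100],P[300,140])
z=cv2.resize(p[155:300,190:345],None,fx=5,fy=4.1,interpolation=cv2.INTER_CUBIC) if 0 else cv2.resize(p[158:298,195:345],None,fx=4.2,fy=4.2,interpolation=cv2.INTER_CUBIC)
cv2.imwrite('pics/z0.png',z)
E
```

```text
br [277 239  14  14 108] ((283.3333435058594, 245.3333282470703), 6.871934413909912) [array([0.5164, 0.0671, 0.1005]), array([0.5204, 0.0701, 0.0525])]
br [250 247  13  13 108] ((256.0, 253.25), 6.600289344787598) [array([0.5025, 0.1185, 0.1005]), array([0.5058, 0.1241, 0.0525])]
knob ((218.65390014648438, 276.23077392578125), (8.708792686462402, 24.07398796081543), 19.440034866333008) [array([0.4429, 0.2058, 0.088 ]), array([0.4854, 0.1907, 0.088 ]), array([0.4796, 0.1753, 0.088 ]), array([0.4371, 0.1904, 0.088 ])] [0.46120662 0.19056758 0.088     ]
hi [264 163   9  13  79] [0.6526 0.0898 0.1467] 0.159 
hi [319 167   7   7  37] [ 0.6578 -0.0085  0.1103] 0.115 
mid [264 163  12  19 115] [0.6521 0.0895 0.1292] 0.159 
mid [319 167   7  13  75] [ 0.6549 -0.0085  0.0996] 0.115 
mid [294 171   6  10  48] [0.6549 0.0409 0.0791] 0.086 
stand [ 261  168   74   24 1322] [0.6531 0.04   0.034 ] 0.05 ((0.6570931673049927, 0.04103182628750801), (0.04170231893658638, 0.14954183995723724), 1.0991195440292358)
flangez [0.51476693 0.04330679 0.09950541] [0.48355659 0.16573505 0.05010647] [0.75337581 0.35919474 0.22906996] [0.42020277 0.33045148 0.10740741]
```

View pics/z0.png

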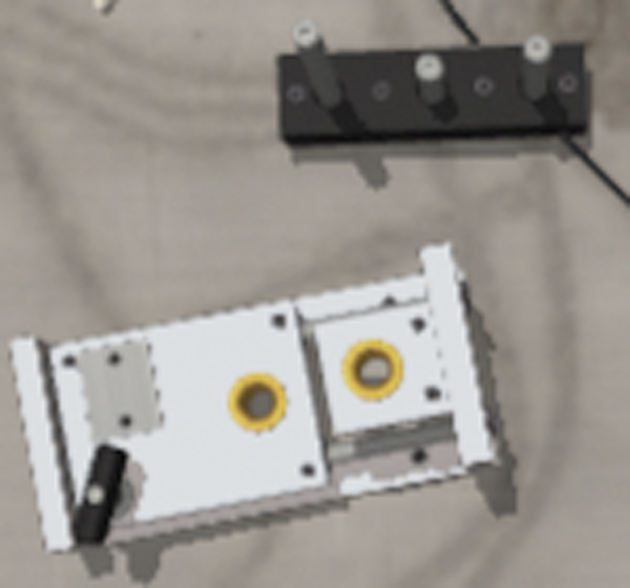

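The zoom shows the long rod's top at the left of the stand (zoom 305,33), the wing knob centred at about (97,493), and both bronze flanges clearly. I'll work out the remaining positions and the grip offset.

```bash
cat >> h.py <<'E'
def go(tgt,yaw=None):
    "tool deltas from measured TCP to tgt (TCP world), turn units for tool-y yaw"
    s=read_state(); R=np.array(s['orientation']); y=np.degrees(np.arctan2(R[1,1],R[0,1]))
    d=R.T@(np.array(tgt)-s['tcp_pos']); print('t',round(s['t'],2),'tcp',s['tcp_pos'].round(4),'yaw',y.round(2),'delta',d.round(4),'turn',None if yaw is None else round((y-yaw)/5,2),'F',s['force'].round(1),'w',s['width'],'j',s['joint_pos'].round(0))
E
python3 - <<'E'
import bench; from h import *
print([x for x in dir(bench) if x[0]!='_'], getattr(bench,'grip_point_offset',None))
print('knobdot',pt('top',217.24,275.0,.09))
p=cv2.imread('pics/top0.png'); g=cv2.cvtColor(p,cv2.COLOR_BGR2GRAY)
for nm,(u,v,z) in {'long':(267,166,.156),'short':(297,174,.081),'mid':(323,169,.111)}.items():
    w=g[v-6:v+7,u-6:u+7]; 
    m=(w>170).astype(np.uint8); n,l,st,c=cv2.connectedComponentsWithStats(m); i=1+np.argmax(st[1:,4]); uv=c[i]+[u-6,v-6]
    print(nm,st[i],uv,pt('top',*uv,z).round(4))
# side check: project candidates
p=cv2.imread('pics/side0.png'); 
for q in ([.6545,.09,.156],[.5164,.0671,.1005],[.5058,.1241,.0525],[.4615,.191,.09]): print('side',proj('side',q).round(1))
m=cv2.inRange(cv2.cvtColor(p,cv2.COLOR_BGR2HSV),(12,110,80),(35,255,255));m[:240]=0;m[285:]=0;m[:,:235]=0;m[:,300:]=0
n,l,st,c=cv2.connectedComponentsWithStats(m);print([(s,(s[0]+s[2]/2-.5,s[1]+s[3]/2-.5)) for s in st[1:] if s[4]>15])
cv2.imwrite('pics/z1.png',np.hstack([cv2.resize(p[165:305,175:315],None,fx=4,fy=4,interpolation=cv2.INTER_CUBIC)]))
go([.4615,.191,.15],72)
E
```

```text
['IKError', 'camera_model', 'capture', 'grip_point_offset', 'job_done', 'read_state'] 0.0187
knobdot [0.46352902 0.19283791 0.09      ]
long [ 4  2  5  6 15] [267.13333333 165.        ] [0.6574 0.0908 0.156 ]
short [5 5 3 3 7] [297.14285714 174.28571429] [0.6565 0.0397 0.081 ]
mid [4 4 4 4 9] [322.55555556 169.        ] [ 0.6592 -0.0096  0.111 ]
side [285.1 182.3]
side [279.5 253. ]
side [248.1 272.8]
side [202.  267.9]
[(array([271, 248,  16,  11, 130], dtype=int32), (np.float64(278.5), np.float64(253.0))), (array([240, 268,  15,  11, 125], dtype=int32), (np.float64(247.0), np.float64(273.0)))]
t 0.1 tcp [0.2033 0.4838 0.2308] yaw 67.21 delta [-0.3515 -0.1698  0.0809] turn -0.96 F [-0.5 -0.3  0.7] w 0.08512813094041505 j [ 54.  18.  86.   0.  76. -13.]
```

View pics/z1.png

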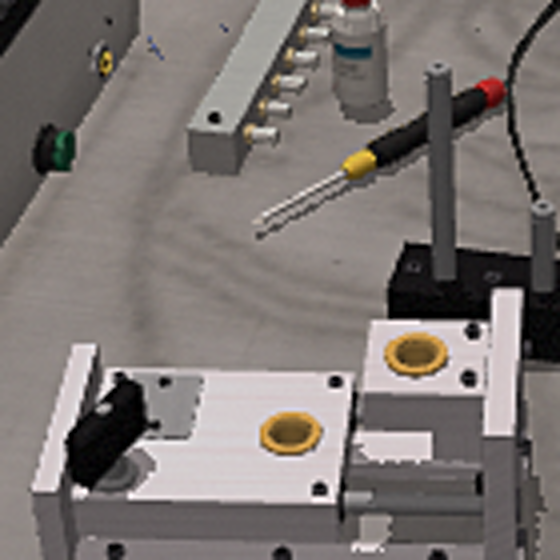

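The side view agrees to about 2 mm: head (278.5,253), slide bushing (247,273), knob dot (201,267) and rod top (284.6,182.2). I'll move in front of the instrument first, then over the knob.

Emit:
{"op": "servo_tool", "data": {"deltas": [[50, -0.015, -0.0255, 0, 0], [50, -0.015, -0.0255, 0, 0], [50, -0.015, -0.0255, 0, 0], [50, -0.015, -0.0255, 0, 0], [50, -0.015, -0.0255, 0, 0], [50, -0.015, -0.0255, 0, 0], [50, -0.015, -0.0255, 0, 0], [50, -0.015, -0.0255, 0, 0], [50, -0.015, -0.0255, 0, 0], [50, -0.015, -0.0255, 0, 0], [50, 0, 0, 0, -1], [50, 0, 0, 0, 0]]}}

```text
t: 1.3
tcp_pos: [0.243, 0.1903, 0.2313]
orientation: [[-0.952, 0.307, 0.0], [0.307, 0.952, 0.0], [-0.0, 0.0, -1.0]]
force: [-0.4, 0.6, 0.1]
width: 0.0429
gripper_force: 0.0
```

```bash
python3 - <<'E'
from h import *
go([.463,.1925,.12],72)
E
```

```text
t 1.3 tcp [0.243  0.1903 0.2313] yaw 72.15 delta [-0.2087  0.0695  0.1113] turn 0.03 F [-0.4  0.6  0.1] w 0.04290248665183114 j [ 16. -11. 117.   0.  74. -56.]
```

Emit:
{"op": "servo_tool", "data": {"deltas": [[50, -0.026, 0.0087, 0.0139, 0], [50, -0.026, 0.0087, 0.0139, 0], [50, -0.026, 0.0087, 0.0139, 0], [50, -0.026, 0.0087, 0.0139, 0], [50, -0.026, 0.0087, 0.0139, 0], [50, -0.026, 0.0087, 0.0139, 0], [50, -0.026, 0.0087, 0.0139, 0], [50, -0.026, 0.0087, 0.0139, 0], [50, 0, 0, 0, 0], [50, 0, 0, 0, 0]]}}

```text
t: 2.3
tcp_pos: [0.4616, 0.194, 0.1195]
orientation: [[-0.952, 0.306, -0.002], [0.306, 0.952, -0.0], [0.002, -0.001, -1.0]]
force: [0.1, -0.3, -0.0]
width: 0.0424
gripper_force: 0.0
```

```bash
python3 - <<'E'
from h import *
go([.463,.1925,.066],72)
p,d=snap('side','s1'); cv2.imwrite('pics/z2.png',cv2.resize(p[150:320,120:330],None,fx=3.2,fy=3.2,interpolation=cv2.INTER_CUBIC))
E
```

```text
t 2.3 tcp [0.4616 0.194  0.1195] yaw 72.17 delta [-0.0019 -0.001   0.0535] turn 0.03 F [ 0.1 -0.3 -0. ] w 0.04242666745301164 j [  9.  22.  98.   0.  60. -63.]
```

View pics/z2.png

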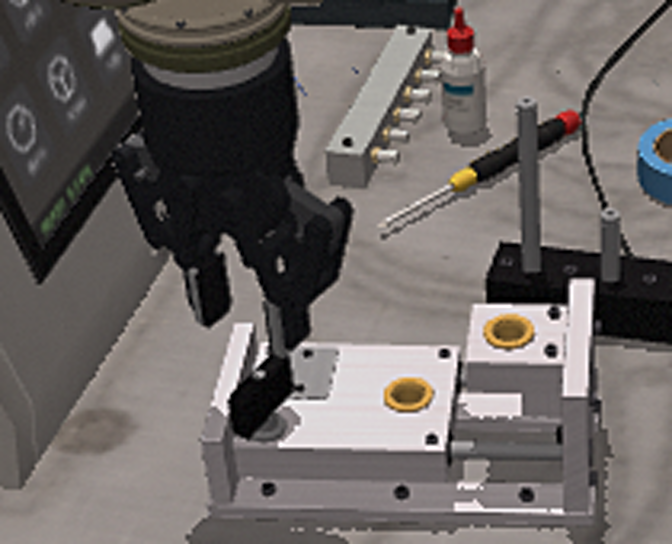

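The open fingers straddle the wing, at zoom (210,290) and (290,320) with the wing at (262,395). I'll descend and grip.

Emit:
{"op": "servo_tool", "data": {"deltas": [[50, -0.002, -0.001, 0.012, 0], [50, 0, 0, 0.014, 0], [50, 0, 0, 0.014, 0], [50, 0, 0, 0.013, 0], [50, 0, 0, 0, 0], [0, 0, 0, 0, 0], [0, 0, 0, 0, 0], [0, 0, 0, 0, 0], [0, 0, 0, 0, 0], [0, 0, 0, 0, 0], [0, 0, 0, 0, 0]]}}

```text
t: 3.45
tcp_pos: [0.4644, 0.1922, 0.0681]
orientation: [[-0.952, 0.306, 0.002], [0.306, 0.952, 0.0], [-0.002, 0.001, -1.0]]
force: [-0.2, -0.2, 6.5]
width: 0.0105
gripper_force: 61.6
```

Emit:
{"op": "servo_tool", "data": {"deltas": [[0, 0, 0, 0, -1.2], [0, 0, 0, 0, -1.2], [0, 0, 0, 0, -1.2], [0, 0, 0, 0, -1.2], [0, 0, 0, 0, -1.2], [0, 0, 0, 0, -1.2], [0, 0, 0, 0, -1.2], [0, 0, 0, 0, -1.2], [0, 0, 0, 0, -1.2], [0, 0, 0, 0, -1.2], [0, 0, 0, 0, -1.2], [0, 0, 0, 0, -1.2], [0, 0, 0, 0, 0], [0, 0, 0, 0, 0]]}}

```text
t: 4.85
tcp_pos: [0.4643, 0.1922, 0.0681]
orientation: [[-0.585, -0.811, 0.002], [-0.811, 0.585, 0.0], [-0.001, -0.001, -1.0]]
force: [-0.5, 0.9, 6.7]
width: 0.0104
gripper_force: 61.8
```

```bash
python3 - <<'E'
from h import *
s=read_state();print(s['moment'])
u=np.array([.183,-.983,0]) 
go(s['tcp_pos']+u*.058)
p,d=snap('side','s2'); cv2.imwrite('pics/z3.png',cv2.resize(p[150:320,120:330],None,fx=3.2,fy=3.2,interpolation=cv2.INTER_CUBIC))
E
```

```text
[0.14582762 0.21730614 0.09026933]
t 4.85 tcp [0.4643 0.1922 0.0681] yaw 144.22 delta [ 0.04   -0.0419 -0.    ] turn None F [-0.5  0.9  6.7] w 0.010420618563241188 j [   9.   26.  101.    0.   53. -135.]
```

View pics/z3.png

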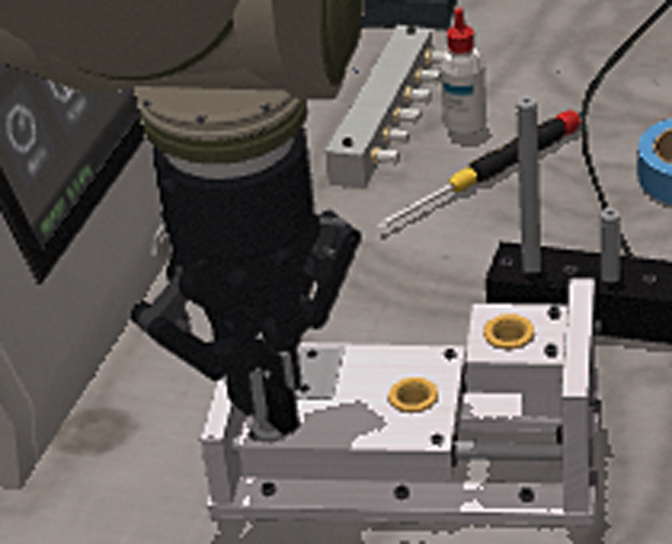

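The knob turned 72° and the slide is free. Next I'll push it home.

Emit:
{"op": "servo_tool", "data": {"deltas": [[0, 0.004, -0.0042, 0, 0], [0, 0.004, -0.0042, 0, 0], [0, 0.004, -0.0042, 0, 0], [0, 0.004, -0.0042, 0, 0], [0, 0.004, -0.0042, 0, 0], [0, 0.004, -0.0042, 0, 0], [0, 0.004, -0.0042, 0, 0], [0, 0.004, -0.0042, 0, 0], [0, 0.004, -0.0042, 0, 0], [0, 0, 0, 0, 0], [0, 0, 0, 0, 0]]}}

```text
t: 6.0
tcp_pos: [0.4737, 0.1404, 0.068]
orientation: [[-0.585, -0.811, 0.001], [-0.811, 0.585, -0.0], [-0.0, -0.001, -1.0]]
force: [-2.7, -1.4, 8.2]
width: 0.0103
gripper_force: 61.9
```

Emit:
{"op": "servo_tool", "data": {"deltas": [[0, 0.0014, -0.0014, 0, 0], [0, 0.0014, -0.0014, 0, 0], [0, 0, 0, 0, 0]]}}

```text
t: 6.3
tcp_pos: [0.4744, 0.1366, 0.0681]
orientation: [[-0.585, -0.811, 0.001], [-0.811, 0.585, -0.0], [-0.001, -0.001, -1.0]]
force: [-2.6, -0.7, 9.0]
width: 0.0107
gripper_force: 61.9
```

Emit:
{"op": "servo_tool", "data": {"deltas": [[0, 0.001, -0.001, 0, 0], [0, 0.001, -0.001, 0, 0], [0, 0, 0, 0, 0]]}}

```text
t: 6.6
tcp_pos: [0.4744, 0.1363, 0.0681]
orientation: [[-0.586, -0.811, 0.001], [-0.811, 0.586, 0.005], [-0.004, 0.002, -1.0]]
force: [-2.0, 17.5, 8.6]
width: 0.0109
gripper_force: 62.0
```

Emit:
{"op": "servo_tool", "data": {"deltas": [[0, 0.001, -0.001, 0, 0], [0, 0.001, -0.001, 0, 0], [0, 0, 0, 0, 0]]}}

```text
t: 6.9
tcp_pos: [0.4744, 0.1359, 0.0681]
orientation: [[-0.586, -0.81, 0.0], [-0.81, 0.586, 0.009], [-0.008, 0.005, -1.0]]
force: [-2.1, 34.6, 9.5]
width: 0.0109
gripper_force: 62.2
```

The slide is at its stop: the force rose to 35 N and travel was about 57 mm. I'll ease off, release and lift.

Emit:
{"op": "servo_tool", "data": {"deltas": [[0, -0.0015, 0.0015, 0, 0], [0, -0.001, 0.001, 0, 0], [40, 0, 0, 0, 0], [40, 0, 0, 0, 0], [40, 0, 0, 0, 0], [40, 0, 0, -0.02, 0], [40, 0, 0, -0.03, 0], [40, 0, 0, -0.04, 0], [40, 0, 0, -0.04, 1.4], [40, 0, 0, 0, 1.4], [40, 0, 0, 0, 1.4], [40, 0, 0, 0, 1.4], [40, 0, 0, 0, 1.4], [40, 0, 0, 0, 1.4], [40, 0, 0, 0, 1.4], [40, 0, 0, 0, 1], [40, 0, 0, 0, 0]]}}

```text
t: 8.6
tcp_pos: [0.4744, 0.1344, 0.197]
orientation: [[-1.0, -0.003, -0.0], [-0.003, 1.0, -0.0], [0.0, -0.0, -1.0]]
force: [0.7, -0.3, 0.5]
width: 0.0342
gripper_force: 0.0
```

```bash
python3 - <<'E'
from h import *
go([.656,.0905,.200],90)
p,d=snap('top','t3'); m=cv2.inRange(cv2.cvtColor(p,cv2.COLOR_BGR2HSV),(12,110,80),(35,255,255));m[:225]=0;m[275:]=0;m[:,:235]=0;m[:,310:]=0
n,l,st,c=cv2.connectedComponentsWithStats(m);print([(s) for s in st[1:] if s[4]>15])
E
```

```text
t 8.6 tcp [0.4744 0.1344 0.197 ] yaw 90.14 delta [-0.1815 -0.0444 -0.0031] turn 0.03 F [ 0.7 -0.3  0.5] w 0.0341619751980926 j [  2.  16.  94.  -0.  70. -88.]
[array([277, 239,  14,  14, 130], dtype=int32)]
```

Emit:
{"op": "servo_tool", "data": {"deltas": [[40, -0.026, -0.0063, 0, 0], [40, -0.026, -0.0063, 0, 0], [40, -0.026, -0.0063, 0, 0], [40, -0.026, -0.0063, 0, 0], [40, -0.026, -0.0063, 0, 0], [40, -0.026, -0.0063, 0, 0], [40, -0.0255, -0.0066, 0, 0], [40, 0, 0, 0, 0], [40, 0, 0, 0, 0]]}}

```text
t: 9.55
tcp_pos: [0.6558, 0.0908, 0.1964]
orientation: [[-1.0, -0.005, -0.001], [-0.005, 1.0, 0.0], [0.001, 0.0, -1.0]]
force: [0.4, -0.5, 1.1]
width: 0.0339
gripper_force: 0.0
```

```bash
python3 - <<'E'
from h import *
go([.656,.0905,.102],90)
p,d=snap('side','s3'); cv2.imwrite('pics/z4.png',cv2.resize(p[90:290,190:390],None,fx=3,fy=3,interpolation=cv2.INTER_CUBIC))
E
```

```text
t 9.55 tcp [0.6558 0.0908 0.1964] yaw 90.28 delta [-0.0003 -0.0003  0.0944] turn 0.06 F [ 0.4 -0.5  1.1] w 0.03386970093689902 j [ -2.  37.  62.   0.  81. -93.]
```

View pics/z4.png

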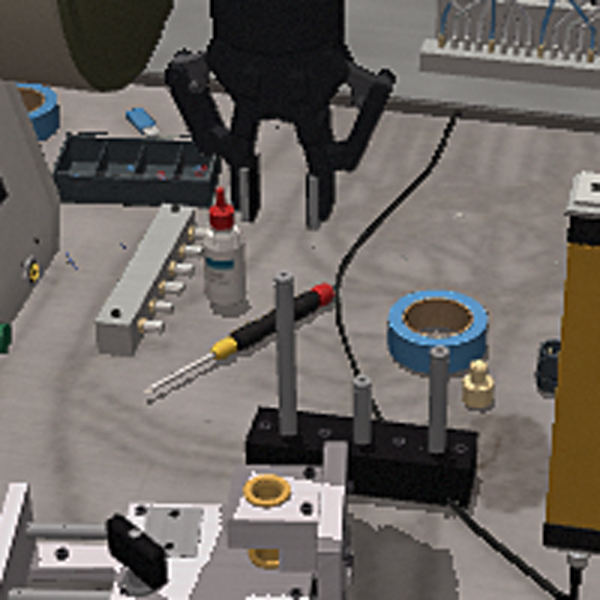

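The slide is home: its lower bushing is at zoom (265,555), under the head bushing at (268,490). The rod is centred below the fingers at (285,275). I'll descend and grip.

Emit:
{"op": "servo_tool", "data": {"deltas": [[40, 0, 0, 0.02, 0], [40, 0, 0, 0.02, 0], [40, 0, 0, 0.02, 0], [40, 0, 0, 0.02, 0], [40, 0, 0, 0.0145, 0], [40, 0, 0, 0, 0], [0, 0, 0, 0, 0], [0, 0, 0, 0, 0], [0, 0, 0, 0, 0], [0, 0, 0, 0, 0], [0, 0, 0, 0, 0]]}}

```text
t: 10.7
tcp_pos: [0.6566, 0.091, 0.104]
orientation: [[-1.0, -0.004, 0.002], [-0.004, 1.0, 0.0], [-0.002, 0.0, -1.0]]
force: [-0.4, 0.7, 6.8]
width: 0.0106
gripper_force: 58.6
```

Emit:
{"op": "servo_tool", "data": {"deltas": [[0, 0, 0, -0.01, 0], [0, 0, 0, -0.02, 0], [0, 0, 0, -0.02, 0], [0, 0, 0, -0.02, 0], [0, 0, 0, -0.02, 0], [0, 0, 0, -0.02, 0], [0, 0, 0, -0.015, 0], [0, 0, 0, 0, 0], [0, 0, 0, 0, 0]]}}

```text
t: 11.6
tcp_pos: [0.6558, 0.0908, 0.2271]
orientation: [[-1.0, -0.004, -0.001], [-0.004, 1.0, -0.0], [0.001, -0.0, -1.0]]
force: [-0.7, -0.1, -2.0]
width: 0.0108
gripper_force: 58.5
```

```bash
python3 - <<'E'
from h import *
go([.5168,.068,.229],90)
p,d=snap('side','s4'); cv2.imwrite('pics/z5.png',cv2.resize(p[90:290,190:390],None,fx=3,fy=3,interpolation=cv2.INTER_CUBIC))
s=read_state()['tcp_pos']
for z in (-.019,.029,.098): print(proj('side',s-[0,0,z]).round(1), ((proj('side',s-[0,0,z])-[190,90])*3).round(0))
E
```

```text
t 11.6 tcp [0.6558 0.0908 0.2271] yaw 90.21 delta [ 0.1391 -0.0223 -0.0018] turn 0.04 F [-0.7 -0.1 -2. ] w 0.0107781763759048 j [ -2.  36.  59.  -0.  85. -92.]
[283.6 139.7] [281. 149.]
[284.3 162.9] [283. 219.]
[285.2 194. ] [286. 312.]
```

View pics/z5.png

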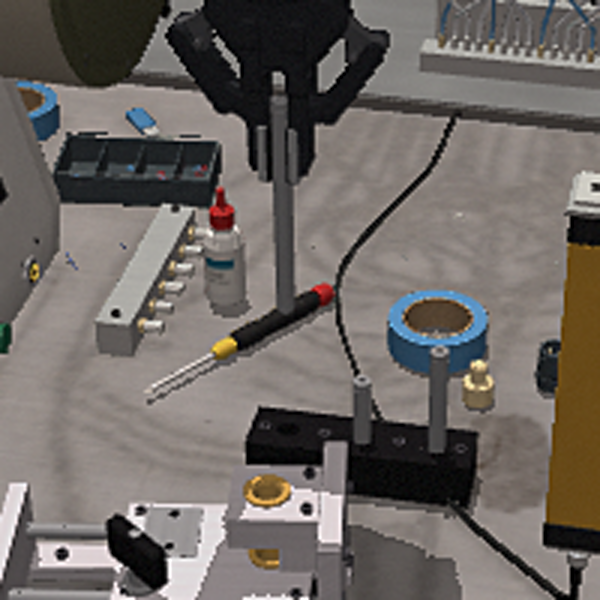

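The rod is held upright with its nose at zoom (286,312), where I predicted it. Moving over the head bore.

Emit:
{"op": "servo_tool", "data": {"deltas": [[0, 0.01, -0.0016, 0, 0], [0, 0.02, -0.0032, 0, 0], [0, 0.02, -0.0032, 0, 0], [0, 0.02, -0.0032, 0, 0], [0, 0.02, -0.0032, 0, 0], [0, 0.02, -0.0032, 0, 0], [0, 0.02, -0.0032, 0, 0], [0, 0.009, -0.0015, 0, 0], [0, 0, 0, 0.01, 0], [0, 0, 0, 0.007, 0], [0, 0, 0, 0, 0], [0, 0, 0, 0, 0]]}}

```text
t: 12.85
tcp_pos: [0.5175, 0.0681, 0.21]
orientation: [[-1.0, -0.004, -0.001], [-0.004, 1.0, 0.0], [0.001, 0.0, -1.0]]
force: [0.3, -0.6, -0.7]
width: 0.0102
gripper_force: 58.5
```

```bash
python3 - <<'E'
from h import *
go([.5168,.068,.115],90)
p,d=snap('side','s5'); a=cv2.resize(p[130:280,230:330],None,fx=4,fy=4,interpolation=cv2.INTER_CUBIC)
s=read_state()['tcp_pos']
for z in (-.052,.098): print(((proj('side',s-[0,0,z])-[230,130])*4).round(0))
print(((proj('side',[.5168,.068,.1005])-[230,130])*4).round(0))
q,d=snap('top','t5'); b=cv2.resize(q[200:280,240:330],None,fx=4.4,fy=4.4,interpolation=cv2.INTER_CUBIC)
o=np.zeros((600,800,3),np.uint8); o[:600,:400]=a; o[:352,400:796]=b; cv2.imwrite('pics/z6.png',o)
E
```

```text
t 12.85 tcp [0.5175 0.0681 0.21  ] yaw 90.21 delta [ 0.0006 -0.0002  0.095 ] turn 0.04 F [ 0.3 -0.6 -0.7] w 0.01016520523610335 j [ -5.  19.  88.   0.  73. -96.]
[184. 176.]
[196. 469.]
[196. 491.]
```

View pics/z6.png

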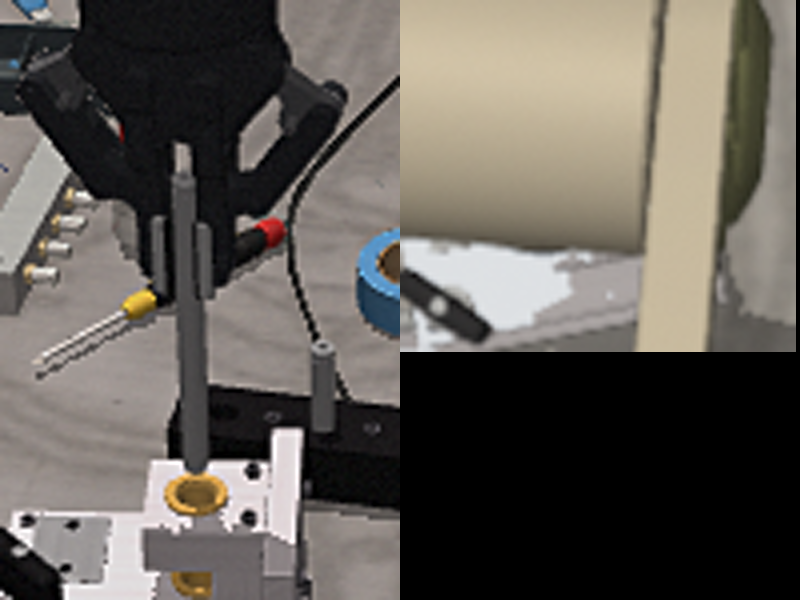

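The nose (195,470) and rod top (183,176) match the prediction, and the flange centre is at (196,494), so the rod is above the bore. I'll insert it in stages.

Emit:
{"op": "servo_tool", "data": {"deltas": [[0, 0.0007, 0, 0.004, 0], [0, 0, 0, 0.005, 0], [0, 0, 0, 0.005, 0], [0, 0, 0, 0.004, 0], [0, 0, 0, 0, 0]]}}

```text
t: 13.45
tcp_pos: [0.5162, 0.0681, 0.1919]
orientation: [[-1.0, -0.004, -0.001], [-0.004, 1.0, 0.0], [0.001, 0.0, -1.0]]
force: [0.7, -0.3, -1.5]
width: 0.0108
gripper_force: 58.5
```

Emit:
{"op": "servo_tool", "data": {"deltas": [[0, 0, 0, 0.004, 0], [0, 0, 0, 0.004, 0], [0, 0, 0, 0.004, 0], [0, 0, 0, 0, 0]]}}

```text
t: 13.85
tcp_pos: [0.5162, 0.0681, 0.1799]
orientation: [[-1.0, -0.004, -0.001], [-0.004, 1.0, 0.0], [0.001, 0.0, -1.0]]
force: [-0.3, 0.1, -1.6]
width: 0.0105
gripper_force: 58.5
```

Emit:
{"op": "servo_tool", "data": {"deltas": [[0, 0, 0, 0.005, 0], [0, 0, 0, 0.005, 0], [0, 0, 0, 0.005, 0], [0, 0, 0, 0.005, 0], [0, 0, 0, 0.005, 0], [0, 0, 0, 0, 0]]}}

```text
t: 14.45
tcp_pos: [0.5161, 0.0681, 0.1548]
orientation: [[-1.0, -0.004, -0.001], [-0.004, 1.0, 0.0], [0.001, 0.0, -1.0]]
force: [0.1, 0.2, -0.7]
width: 0.0106
gripper_force: 58.5
```

Emit:
{"op": "servo_tool", "data": {"deltas": [[0, 0, 0, 0.003, 0], [0, 0, 0, 0.003, 0], [0, 0, 0, 0.003, 0], [0, 0, 0, 0.003, 0], [0, 0, 0, 0, 0]]}}

```text
t: 14.95
tcp_pos: [0.5162, 0.0681, 0.1432]
orientation: [[-1.0, -0.004, -0.001], [-0.004, 1.0, 0.0], [0.001, 0.0, -1.0]]
force: [-0.2, 1.0, -1.8]
width: 0.0104
gripper_force: 58.5
```

Emit:
{"op": "servo_tool", "data": {"deltas": [[0, 0, 0, 0.004, 0], [0, 0, 0, 0.004, 0], [0, 0, 0, 0.004, 0], [0, 0, 0, 0.004, 0], [0, 0, 0, 0, 0]]}}

```text
t: 15.45
tcp_pos: [0.5161, 0.0681, 0.1269]
orientation: [[-1.0, -0.004, -0.001], [-0.004, 1.0, 0.0], [0.001, 0.0, -1.0]]
force: [0.7, 0.1, -1.0]
width: 0.0104
gripper_force: 58.5
```

Emit:
{"op": "servo_tool", "data": {"deltas": [[0, 0, 0, 0.004, 0], [0, 0, 0, 0.004, 0], [0, 0, 0, 0.004, 0], [0, 0, 0, 0.004, 0], [0, 0, 0, 0.001, 0], [0, 0, 0, 0, 0], [0, 0, 0, 0, 0], [0, 0, 0, 0, 0]]}}

```text
t: 16.25
tcp_pos: [0.5166, 0.0681, 0.1108]
orientation: [[-1.0, -0.004, 0.0], [-0.004, 1.0, -0.0], [-0.0, -0.0, -1.0]]
force: [0.7, -0.3, -0.5]
width: 0.0104
gripper_force: 58.5
```

```bash
python3 - <<'E'
from h import *
p,d=snap('side','s6'); s=read_state(); print(s['tcp_pos'],s['force'],s['moment'])
cv2.imwrite('pics/z7.png',cv2.resize(p[130:330,170:370],None,fx=3,fy=3,interpolation=cv2.INTER_CUBIC))
c=[.5164,.068]
for z in(.152,.157,.162,.167): print(z,((proj('side',[*c,z])-[170,130])*3).round(0))
E
```

```text
[0.51652269 0.06810789 0.11073847] [-0.1741972  -0.20035456  0.18692501] [-0.05511678  0.02674798 -0.01883688]
0.152 [324. 299.]
0.157 [324. 292.]
0.162 [324. 285.]
0.167 [323. 278.]
```

View pics/z7.png

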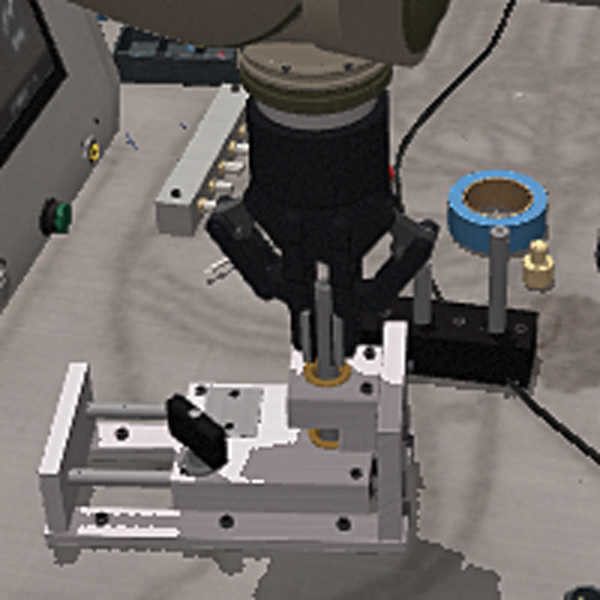

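The rod passes through both bushings. Its top is at zoom (323,284), so z is about 0.162 and the nose is about 12 mm above the bench, with almost no contact force. The slide is home and the shorter rods are in place. Handing in.

```bash
python3 -c "
from bench import *
print(job_done())"
```

```text
the job is handed in; nothing more can be done
None
```

I handed the job in with the clamp loosened (about 72°), the slide home, and the long rod held upright through both bushings, its nose about 12 mm above the bench; the hand-in returned no verdict.

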